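Pin the board carrier of a soldering jig by feel

ROBOT

A 7-joint arm with a two-finger parallel gripper is mounted at the origin on the work surface. World frame = base frame: x ahead of the robot, y to its left, z up, the work surface at z = 0. Lengths are in m, angles in rad, forces in N, time in s.
With the tool pointing down it reaches from about 0.4 to 0.875 m from the base axis. Payload 19.3 kg.
Tool frame: the origin (TCP) lies at the very end of the fingers, on their centre line; the grasp point (between the pads) lies bot.grasp_offset behind it (bot.grasp_offset is the distance from the TCP to the grasp point, in m); z points along the fingers, y is the direction in which the jaws open and shut (so a half turn about z gives the same grasp; the last joint's range is limited). The gripper opens to 85 mm and grips with 20 to 120 N. Pads are 22 mm wide; open, the fingers measure 114 mm over their backs; the gripper's body (76 mm by 85 mm) begins 54 mm behind the grasp point. The pads swing forward as they close: fully open they stand 13 mm farther back than shut.
Start: joints at [-1.19, 0.521, -0.036, 1.599, 0.021, 1.021, -0.113], TCP at [0.272, 0.563, 0.231] pointing down, gripper open.
Joint ranges: [-2.91, 2.91], [-0.3, 2.13], [-1.5, 1.42], [0.17, 2.43], [-1.26, 4.41], [0.16, 1.93], [-2.52, 2.52]. Speed limits (rad/s): [1.89, 1.89, 2.39, 2.39, 3.01, 3.01, 3.01].

INTERFACE

Orientations are given as [roll, pitch, yaw] about the fixed x, y, z axes, in that order (R = Rz(yaw) Ry(pitch) Rx(roll)).
In Python, from workcell import bot gives the robot as it stands. The module is installed in compiled form; this text tells all that it offers.
- The arm moves only by the shell command python3 -m handwheel 'ROWS' [OPENING] [FORCE]. ROWS is JSON, a list of rows, each a list of 6 numbers: the shift along the tool's x, y, z as a fraction of full scale, then the turn, a rotation vector about the tool's x, y, z as a fraction of full scale. In form: [[x, y, z, rx, ry, rz], ...]. A call has 1 to 8 rows; each row shifts and turns the commanded pose from where the row before left it, along the tool's axes as they then stand; what a row does not reach is not made up. Full scale, the value 1, is 0.025 m for a shift and 360 degrees for a turn. A row lasts 1/8 s, in which the tool goes at most 62.5 mm and 10.7 degrees, less where a joint would pass 70% of its speed; a pose out of reach is approached as far as the arm can. A call with a number of a shift or a turn outside -1 to 1 is refused whole. A call with a gripper value outside its range is refused whole. OPENING is the closure, from -1 (fully open) to 1 (shut), set as the call begins (- or left out, the last holds). The fingers move at their own pace and stop on an object; FORCE is the grip in N (left out, the last holds). Time passes only in rows, so rows that do not move let the fingers close. It gives the time, the measured TCP pose, the force and the opening at its end, in the units of the state.
- bot.observe(): the state, without advancing time (a new reading comes with each control period).
- bot.grab_frame(name): name is "side" or "top" or "wrist"; returns a dict with "pixels" (384x512x3 uint8, blue, green, red), "vertical_fov" (degrees; the focal length in pixels is half the picture's height over the tangent of half this angle, whatever the lens; pixels are square), "cx", "cy" (the principal point, pixels), "D" ([k1, k2, p1, p2, k3] as OpenCV has them; the pictures are not rectified), "R" (3x3) and "t" (3): a world point X has camera coordinates R X + t. Camera axes: x right, y down, z forward; pixel columns grow to the right and rows downward; lengths in m; the calibration is good to about 2 mm. A picture is of the moment at which its call begins. There is no depth.
- bot.job_done(): hands the job in, once; it reports no verdict.
Trained networks look in a picture, given as the dict that the camera call returned (one of the last four; its "shot" number tells which), for a name from the list of things; names that differ only in an ending like _2 or _b are one class to them, and where a whole thing is asked for, a point or a joint stands for the part that bears it (a point fixed in the world has none). Each returns a list of dicts, best first, with "score" (0 to 1); they miss things now and then, are a little off and sometimes report something else, mostly with a low value. They report only what shows in the picture. A call takes as long as a camera call. They do not tell look-alikes from the thing itself.
- bot.trace(picture, thing): "region" (384x512 bool, what is visible of it) and "point" ([column, row] in pixels, amid what is visible of it).
The state is a dict: "clock": time; "qpos": joint angles; "qd": joint speeds; "joint_efforts": joint torques, N m; "position": TCP position; "tool_rot": TCP orientation; "force": force on the tool from outside, world axes, zero at the start; "moment": the same for the moment, N m; "grip_width": finger opening in m.
Only numpy, scipy, OpenCV 4.12 (cv2) and the standard library are available. Lean on these libraries where they do the work, as an engineer would, in place of code of your own. Each camera call takes 0.05 s, during which the arm holds its last target.

TASK

Lock the soldering jig's sliding board carrier: take the red-knobbed locating pin from the rack, stand it in the carrier's brass bushing, and feel for the hole hidden in the bar underneath by sliding pin and carrier along, pressing only lightly, until the tip drops in. Then press the pin fully home, flange down on the bushing, and let go. Never force the pin, and leave the black-knobbed gauge and the other things lying around undisturbed.

Things in the scene. Friction and masses are not known exactly. Their poses are not given: they have to be found in the camera images.
- jig: Low aluminium soldering jig, fixed to the bench, 120 mm in its x, 255 mm in its y (from -115 to +140 mm), blue end plates. Origin on the bench under the middle of the carrier's travel; z up; y is the line along which the carrier slides. Contact load of pin or gripper on jig and carrier (side wedging included) must stay under 40 N: push with 5 to 15 N.
- bar_middle (a point): Point on the flat top of the fixed steel bar hidden under the carrier, 28 mm above the jig's origin. The bar's one hole (12 mm along y, 13.5 mm along x) lies on the bushing's line, in a different place every time: between y = -20 and +30 mm, always to the +y side of the bushing's start. 4 mm down it holds a brass follower, which the pin pushes down against some 4 N of friction and stays down.
- carrier (a joint): Position in m of the carrier along the jig's y: 0 in the middle, stops at -0.038 and +0.038; starts between -0.038 and -0.030. A grey plate with a green circuit board on its +y part (nothing over 52 mm above the bench) and a square brass bushing, 34 mm wide. It drags with about 2 N and stays where it is left.
- bushing_mouth (a point): Centre of the top of the carrier's brass bushing, 52 mm above the bench; moves with the carrier; axes as the jig's. The bushing is a square upright hole 12 mm wide through bushing and plate (20 mm long, ending 4 mm above the bar), its mouth flared to 18 mm over the top 4 mm.
- pin: The locating pin, loose, about 90 g, upright in the rack. Origin at its lower tip, z up the pin. Shank 10 mm in diameter, 42 mm long, its last 3 mm tapered to 7 mm; flange 28 mm in diameter from 42 to 45 mm; round red knob 22 mm in diameter from 45 to 75 mm, to grip. In the rack the tip is 3 mm above the bench, on the bar 28 mm, fully home (flange on bushing) 10 mm.
- rack: Grey block fixed to the bench, 50 mm in x, 110 mm in y, 45 mm high, origin under its centre. Two upright holes 12 mm in diameter at y = -30 and +30 mm; in one stands the pin, in the other the gauge, each with its flange on the block's top. Which is which varies.
- gauge: A gauge like the pin but with a black knob, in the other hole of the rack; origin at its lower tip. To be left there.
- cutters: Side cutters with one red and one yellow handle, 130 mm long, lying on the bench to the right of the jig, beyond it; leave alone.
- screwdriver: Blue-handled screwdriver, 150 mm long, lying to the left of the jig; leave alone.
- reel: Reel of solder, 56 mm in diameter, 34 mm high, standing on its side face to the left of the jig; leave alone.
- parts_tray: Orange tray of small compartments, 80 by 120 by 30 mm, left of the jig; leave alone.
- spare_board: Spare green circuit board, 50 by 70 mm and 8 mm high, lying beyond the rack; leave alone.
Things that resemble listed ones, but are neither listed nor needed, are in the scene too. Leave any turquoise look-alike of the pin alone.

How it is judged:
On the way:
1. the pin stands in the carrier's bushing with its tip on or close to the hidden bar (horizontal distance between pin and bushing_mouth below 0.005 m and z of pin in the frame of jig below 0.034 m), for 0.1 s.
At the end, for the whole second after the job is handed in: The red pin stands upright through the bushing in the bar's hidden hole, fully home (its tip at least 39 mm below the bushing's mouth, flange within 3 mm of the bushing), released and at rest; the gauge is still in the rack (z of pin in the frame of bushing_mouth below -0.039 m and horizontal distance between pin and bushing_mouth below 0.005 m and angle between pin's own z axis and vertical below 0.1 rad and linear speed of pin below 0.02 m/s and distance of gauge from where it was at the start of the episode below 0.02 m and angle between gauge's own z axis and vertical below 0.15 rad); the robot touches nothing.
It fails at once if the pin bears on the jig or its carrier with more than 40 N (contact force between pin and jig above 40 N).
It fails at once if the gripper or arm pushes on the jig or its carrier with more than 40 N (contact force between any of the fingers, the arm and jig above 40 N).
It fails at once if the gauge or another thing on the bench is moved by more than 25 mm (distance of any of gauge, cutters, screwdriver, reel, parts_tray, spare_board from where it was at the start of the episode above 0.025 m).
It also fails if it takes over 72 s, if anything falls off the work surface, if the arm or the gripper's body presses on something with over 40 N, if the wrist force passes 120 N, or if a joint passes its speed limit or range.

## Working session

There is one attempt and no reset: what is moved stays moved. The work goes in short steps, Python scripts to look and compute and a shell command to move; the robot and the scene stay as the last step left them, time stands still between calls to the robot, and variables do not carry over. Pictures are saved under pics/ and viewed, and the job is handed in when it is done.

```bash
mkdir -p pics; ls
python3 - <<'E'
from workcell import bot
import cv2
o=bot.observe()
for k,v in o.items(): print(k,v)
print(bot.grasp_offset)
for n in ("side","top","wrist"):
    f=bot.grab_frame(n); cv2.imwrite(f"pics/a_{n}.png",f["pixels"])
    print(n,f["vertical_fov"],f["cx"],f["cy"],f["D"],f["R"],f["t"],f["shot"])
E
```

```text
pics
clock 0.0
qpos [-1.19021195  0.52202343 -0.03633533  1.59995768  0.0212034   1.02108149
 -0.11277158]
qd [ 1.93912658e-03  1.38762672e-03 -8.74208791e-04 -2.09986767e-03
  1.54000756e-05 -1.06182268e-03 -2.89466457e-04]
joint_efforts [-5.88770363e-04 -9.27122068e+01  1.98020540e+00 -3.69928980e+01
  1.79932552e-02  8.41161353e-03  5.10856125e-05]
position [0.27218806 0.56227532 0.23073779]
tool_rot [-3.14051034e+00  7.43815464e-05  2.69083451e+00]
force [0.5661445  0.3649923  0.39062506]
moment [-0.0043587   0.00564104  0.03516447]
grip_width 0.0853251505736372
0.0187
side 42.66513821697701 250.90373727950734 180.78498333823916 [0.00100139 0.         0.         0.         0.        ] [[ 0.99773373 -0.06724071 -0.0024692 ]
 [-0.05314746 -0.76504752 -0.64177694]
 [ 0.04126448  0.64045373 -0.76688738]] [-0.50267543  0.09317367  1.38135173] 1
top 53.37424598669947 261.60774963092473 198.9614284893389 [0.0040464 0.        0.        0.        0.       ] [[-0.09010515 -0.99593115 -0.00148361]
 [-0.97506012  0.08852006 -0.20352388]
 [ 0.2028271  -0.01689194 -0.97906886]] [0.0657747  0.49819401 0.9104494 ] 2
wrist 66.33845705731717 253.68692254511313 196.49564618368066 [0.0124921 0.        0.        0.        0.       ] [[ 0.43545387  0.90020943 -0.00170731]
 [ 0.85101771 -0.41103875  0.32682718]
 [ 0.29351114 -0.14377111 -0.94508258]] [-0.62447281 -0.04201552  0.38108369] 3
```

View pics/a_side.png

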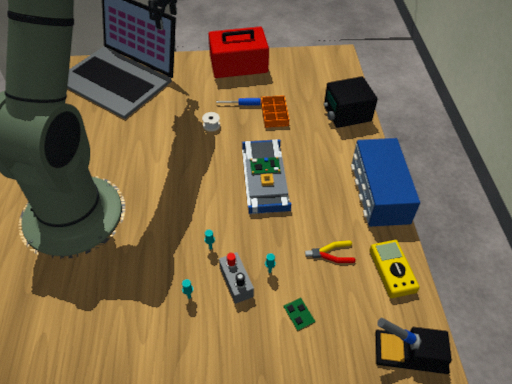

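View pics/a_top.png

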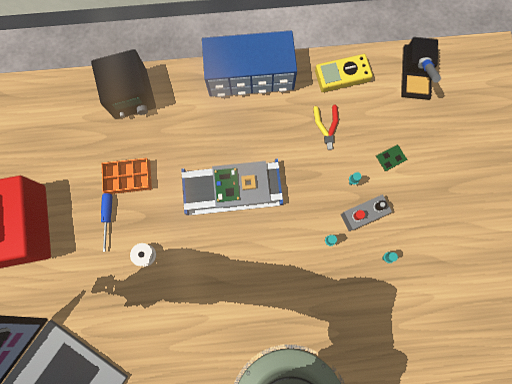

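View pics/a_wrist.png

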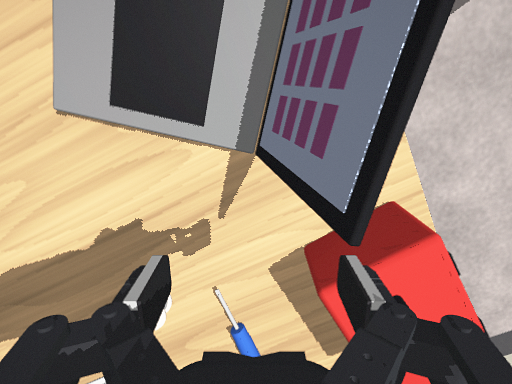

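```bash
cat > h.py <<'E'
import numpy as np, cv2
from workcell import bot
def K(f):
    h=f["pixels"].shape[0]; fl=h/2/np.tan(np.radians(f["vertical_fov"])/2)
    return np.array([[fl,0,f["cx"]],[0,fl,f["cy"]],[0,0,1.]])
def proj(f,X):
    X=np.atleast_2d(np.asarray(X,float))
    return cv2.projectPoints(X,cv2.Rodrigues(np.array(f["R"]))[0],np.array(f["t"],float),K(f),np.array(f["D"],float))[0][:,0]
def ray(f,p):
    u=cv2.undistortPoints(np.array([[p]],float),K(f),np.array(f["D"],float))[0,0]
    R=np.array(f["R"]); return -R.T@np.array(f["t"]), R.T@np.array([u[0],u[1],1.])
def plane(f,p,z):
    c,d=ray(f,p); return c+d*(z-c[2])/d[2]
def tri(fps):
    A=np.zeros((3,3));b=np.zeros(3);rs=[ray(f,p) for f,p in fps]
    for c,d in rs:
        d=d/np.linalg.norm(d);M=np.eye(3)-np.outer(d,d);A+=M;b+=M@c
    X=np.linalg.solve(A,b)
    return X,[np.linalg.norm(np.cross(X-c,d/np.linalg.norm(d))) for c,d in rs]
E
python3 - <<'E'
from h import *
fs={n:bot.grab_frame(n) for n in("top","side")}
for n,f in fs.items():
    cv2.imwrite(f"pics/b_{n}.png",f["pixels"])
    im=f["pixels"].copy()
    for t in ["pin","gauge","rack","jig","bushing_mouth","carrier"]:
        for d in bot.trace(f,t)[:3]:
            r=d["region"].astype(np.uint8)
            pts=cv2.findNonZero(r); mr=cv2.minAreaRect(pts)
            print(n,t,round(d["score"],2),np.round(d["point"],1),r.sum(),np.round(cv2.boxPoints(mr),1).tolist(), "plane45",np.round(plane(f,d["point"],.045)[:2],3))
    c,d=ray(f,(256,192)); print(c)
    x0,y0={"top":(170,140),"side":(180,120)}[n]
    cv2.imwrite(f"pics/b_{n}_z.png",cv2.resize(im[y0:y0+190,x0:x0+240],None,fx=3.3,fy=3.1))
E
```

```text
top pin 0.42 [389.7 256.3] 98 [[382.5, 256.5], [390.0, 249.0], [397.0, 256.0], [389.5, 263.5]] plane45 [ 0.332 -0.28 ]
top pin 0.38 [329.5 126. ] 400 [[314.0, 105.0], [337.0, 105.0], [337.0, 147.0], [314.0, 147.0]] plane45 [ 0.683 -0.176]
top gauge 0.59 [377.2 204. ] 105 [[371.5, 206.5], [380.5, 197.5], [387.0, 204.0], [378.0, 213.0]] plane45 [ 0.464 -0.269]
top rack 0.9 [362.2 214.5] 751 [[339.1000061035156, 210.6999969482422], [383.0, 192.3000030517578], [391.29998779296875, 212.10000610351562], [347.3999938964844, 230.5]] plane45 [ 0.441 -0.228]
top jig 0.73 [233.4 186.2] 4409 [[179.60000610351562, 169.0], [277.6000061035156, 158.5], [282.5, 204.3000030517578], [184.5, 214.8000030517578]] plane45 [0.543 0.089]
top bushing_mouth 0.86 [239.3 184.4] 2269 [[210.8000030517578, 165.5], [265.6000061035156, 159.8000030517578], [269.8999938964844, 201.60000610351562], [215.10000610351562, 207.1999969482422]] plane45 [0.546 0.074]
top carrier 0.58 [242.4 184.1] 2392 [[210.0, 164.6999969482422], [266.5, 159.0], [270.8999938964844, 202.60000610351562], [214.3000030517578, 208.3000030517578]] 
[... 901 characters left out ...]
389648438], [290.70001220703125, 210.1999969482422], [247.8000030517578, 214.39999389648438]] plane45 [0.549 0.07 ]
side bushing_mouth 0.83 [266.5 176.6] 1432 [[245.39999389648438, 158.3000030517578], [285.5, 156.5], [287.20001220703125, 194.60000610351562], [247.1999969482422, 196.39999389648438]] plane45 [0.553 0.061]
side bushing_mouth 0.67 [212.2 122.4] 268 [[202.0, 112.0], [218.0, 112.0], [218.0, 130.0], [202.0, 130.0]] plane45 [0.401 0.297]
side carrier 0.59 [264.8 176. ] 1557 [[243.1999969482422, 158.89999389648438], [282.8999938964844, 153.60000610351562], [288.29998779296875, 194.0], [248.60000610351562, 199.3000030517578]] plane45 [0.548 0.064]
[ 0.44948742 -0.84720984  1.11789672]
```

View pics/b_top_z.png

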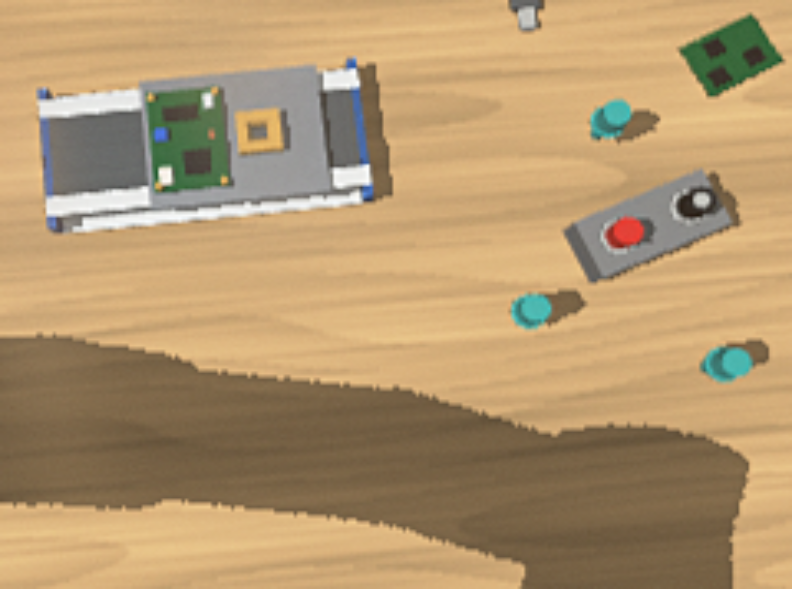

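View pics/b_side_z.png

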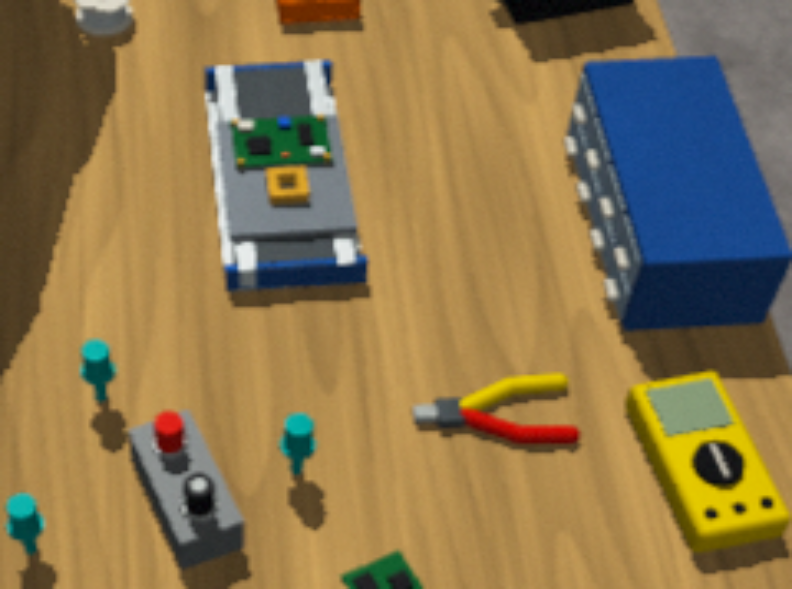

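```bash
cat >> h.py <<'E'
def mask(f,kind,box):
    hsv=cv2.cvtColor(f["pixels"],cv2.COLOR_BGR2HSV); H,S,V=cv2.split(hsv)
    m={"red":((H<7)|(H>172))&(S>150)&(V>80),"brass":(H>14)&(H<28)&(S>165)&(V>120),"green":(H>45)&(H<80)&(S>90),"turq":(H>82)&(H<95)&(S>120)}[kind].copy()
    x0,y0,x1,y1=box; k=np.zeros_like(m);k[y0:y1,x0:x1]=1
    return m&k
def cen(m): 
    r,c=np.nonzero(m); return np.array([c.mean(),r.mean()]),len(r)
def silh(f,T,segs):
    pass
def cyl(p,z0,z1,r,n=36):
    a=np.linspace(0,2*np.pi,n,endpoint=False)
    return np.vstack([np.c_[p[0]+r*np.cos(a),p[1]+r*np.sin(a),np.full(n,z)] for z in(z0,z1)])
def hullcen(f,X):
    h=cv2.convexHull(proj(f,X).astype(np.float32)); M=cv2.moments(h); return np.array([M["m10"]/M["m00"],M["m01"]/M["m00"]]),M["m00"]
E
python3 - <<'E'
from h import *
from scipy.optimize import least_squares
fs={n:bot.grab_frame(n) for n in("top","side")}
obs={};ob={}
for n,bx,bb in(("top",(345,200,375,230),(238,170,262,196)),("side",(222,248,240,272),(255,165,280,192))):
    f=fs[n]; m=mask(f,"red",bx); obs[n]=cen(m); 
    mb=mask(f,"brass",bb); c=cv2.convexHull(cv2.findNonZero(mb.astype(np.uint8))); M=cv2.moments(c)
    ob[n]=np.array([M["m10"]/M["m00"],M["m01"]/M["m00"]]); print(n,obs[n],ob[n],mb.sum(),cv2.boundingRect(c),np.round(cv2.boxPoints(cv2.minAreaRect(c)),1).tolist())
    print(" pin single-view",least_squares(lambda p:hullcen(f,cyl(p,.048,.078,.011))[0]-obs[n][0],[.43,-.23]).x, "area exp",hullcen(f,cyl([.43,-.23],.048,.078,.011))[1])
    print(" bushing at z52",plane(f,ob[n],.052), "z50",plane(f,ob[n],.05))
print("pin tri",tri([(fs[n],obs[n][0]) for n in fs]))
print("bush tri",tri([(fs[n],ob[n]) for n in fs]))
E
```

```text
Traceback (most recent call last):
cv2.error: OpenCV(4.12.0) /io/opencv/modules/imgproc/src/convhull.cpp:143: error: (-215:Assertion failed) total >= 0 && (depth == CV_32F || depth == CV_32S) in function 'convexHull'
```

Run:
```python
import cv2
for n,p in(("top",(249,177)),("side",(267,172))):
    h=cv2.cvtColor(cv2.imread(f"pics/b_{n}.png"),cv2.COLOR_BGR2HSV)
    for dr in range(-4,16,2): print(n,p[1]+dr,[h[p[1]+dr,p[0]+d].tolist() for d in(-10,-6,-2,0,2,6,10)])
```

```text
top 173 [[15, 10, 160], [12, 8, 158], [23, 7, 154], [45, 3, 153], [135, 3, 154], [0, 5, 155], [20, 5, 155]]
top 175 [[12, 8, 158], [18, 46, 173], [17, 93, 200], [15, 93, 204], [17, 108, 211], [17, 14, 132], [0, 5, 151]]
top 177 [[23, 6, 157], [19, 142, 228], [19, 136, 230], [19, 138, 229], [19, 138, 226], [14, 31, 106], [0, 2, 150]]
top 179 [[165, 3, 159], [19, 138, 228], [18, 135, 193], [18, 130, 176], [18, 137, 223], [11, 38, 108], [20, 5, 155]]
top 181 [[150, 3, 159], [19, 139, 229], [16, 40, 109], [15, 14, 113], [18, 140, 229], [16, 69, 130], [30, 3, 154]]
top 183 [[0, 2, 160], [19, 140, 229], [17, 15, 121], [10, 7, 116], [18, 139, 225], [18, 98, 159], [50, 5, 154]]
top 185 [[0, 11, 134], [19, 140, 230], [18, 134, 203], [18, 143, 216], [18, 139, 224], [18, 108, 173], [15, 3, 155]]
top 187 [[12, 32, 105], [19, 141, 231], [19, 136, 234], [19, 139, 238], [18, 142, 227], [19, 130, 186], [0, 3, 157]]
top 189 [[12, 26, 100], [19, 130, 145], [16, 61, 137], [15, 16, 130], [15, 15, 135], [18, 23, 146], [15, 3, 154]]
top 191 [[13, 31, 99], [105, 3, 160], [0, 0, 156], [45, 3, 157], [0, 2, 1
[... 510 characters left out ...]
, 25, 143], [20, 188, 204], [20, 200, 145], [19, 204, 141], [20, 206, 157], [19, 47, 147], [103, 23, 135]]
side 178 [[101, 25, 142], [21, 178, 190], [20, 199, 105], [20, 203, 94], [20, 210, 143], [18, 88, 165], [106, 24, 138]]
side 180 [[103, 29, 142], [20, 163, 193], [19, 155, 115], [20, 148, 122], [20, 191, 163], [19, 121, 179], [101, 26, 138]]
side 182 [[102, 24, 138], [18, 115, 153], [21, 210, 220], [20, 207, 201], [20, 204, 191], [19, 155, 138], [107, 26, 137]]
side 184 [[99, 26, 136], [21, 52, 112], [19, 195, 94], [19, 205, 91], [20, 197, 92], [20, 63, 106], [103, 26, 136]]
side 186 [[102, 28, 139], [107, 14, 131], [23, 17, 59], [25, 28, 54], [40, 14, 55], [98, 36, 57], [104, 27, 140]]
```

```bash
sed -i 's/"brass":(H>14)&(H<28)&(S>165)&(V>120)/"brass":(H>14)\&(H<25)\&(S>95)\&(V>85)/' h.py
cat > m.py <<'E'
from h import *
from scipy.optimize import least_squares
def sqhull(f,p,yaw,z0=.046,z1=.052,w=.017):
    c,s=np.cos(yaw),np.sin(yaw)
    X=[[p[0]+c*a-s*b,p[1]+s*a+c*b,z] for z in(z0,z1) for a,b in((w,w),(w,-w),(-w,w),(-w,-w))]
    return hullcen(f,X)
E
python3 - <<'E'
from m import *
fs={n:bot.grab_frame(n) for n in("top","side")}
obs={};ob={}
for n,bx,bb in(("top",(345,200,375,230),(238,172,262,192)),("side",(222,248,240,272),(255,173,280,188))):
    f=fs[n]; m=mask(f,"red",bx); obs[n]=cen(m); 
    mb=mask(f,"brass",bb); c=cv2.convexHull(cv2.findNonZero(mb.astype(np.uint8))); M=cv2.moments(c)
    ob[n]=np.array([M["m10"]/M["m00"],M["m01"]/M["m00"]]); print(n,obs[n],ob[n],mb.sum(),cv2.boundingRect(c),np.round(cv2.boxPoints(cv2.minAreaRect(c)),1).tolist())
    print(" pin single-view",least_squares(lambda p:hullcen(f,cyl(p,.048,.078,.011))[0]-obs[n][0],[.43,-.23]).x, "area exp",hullcen(f,cyl([.43,-.23],.048,.078,.011))[1])
    print(" bushing at z52",plane(f,ob[n],.052), "z50",plane(f,ob[n],.05))
print("pin tri",tri([(fs[n],obs[n][0]) for n in fs]))
print("bush tri",tri([(fs[n],ob[n]) for n in fs]))
E
```

```text
top (array([359.04878049, 214.62195122]), 82) [248.05684008 181.977842  ] 162 (241, 175, 15, 15) [[240.6999969482422, 176.0], [254.10000610351562, 174.5], [255.5, 187.8000030517578], [242.10000610351562, 189.3000030517578]]
 pin single-view [ 0.4385913  -0.21453768] area exp 96.02923245192505
 bushing at z52 [0.54893304 0.05085563 0.052     ] z50 [0.54944724 0.05088553 0.05      ]
side (array([230.81318681, 258.83516484]), 91) [266.64320988 178.78024691] 141 (260, 173, 14, 13) [[259.79998779296875, 173.89999389648438], [271.8999938964844, 172.1999969482422], [273.5, 183.8000030517578], [261.5, 185.5]]
 pin single-view [ 0.43984643 -0.21375269] area exp 111.83291610749438
 bushing at z52 [0.5518777  0.04726091 0.052     ] z50 [0.55206982 0.04893926 0.05      ]
pin tri (array([ 0.43920794, -0.21441781,  0.06409752]), [np.float64(0.0006548293633011879), np.float64(0.0006548293633012856)])
bush tri (array([0.55132985, 0.05113416, 0.04688474]), [np.float64(0.0010661764371586327), np.float64(0.0010661764371585037)])
```

Run:
```python
from m import *
fs={n:bot.grab_frame(n) for n in("top","side")}
# gauge: dark blob in box
for n,bx in(("top",(370,194,390,214)),("side",(232,268,248,288))):
    f=fs[n];g=f["pixels"].max(2)<75; k=np.zeros_like(g);k[bx[1]:bx[3],bx[0]:bx[2]]=1; c=cen(g&k);print(n,"gauge",c,plane(f,c[0],.063))
    for t,z in(("turq",.06),):
        m=mask(f,t,(0,0,512,384)).astype(np.uint8); N,l,s,ce=cv2.connectedComponentsWithStats(m)
        for i in range(1,N):
            if s[i,4]>30: print(n,"turq",s[i],ce[i],plane(f,ce[i],.06)[:2])
# jig yaw: edges in top: carrier corner pts
f=fs["top"]
for t,z in(("bushing_mouth",.03),("jig",.04)):
  for n,f in fs.items():
    r=[d for d in bot.trace(f,t)][0]
    b=cv2.boxPoints(cv2.minAreaRect(cv2.findNonZero(r["region"].astype(np.uint8))))
    P=np.array([plane(f,p,z)[:2] for p in b])
    e=np.diff(np.vstack([P,P[:1]]),axis=0); print(t,n,np.round(np.linalg.norm(e,axis=1),3),np.round(np.degrees(np.arctan2(e[:,1],e[:,0])),1), P.mean(0))
```

```text
top gauge (array([380.20689655, 205.60344828]), 58) [ 0.45640081 -0.27012839  0.063     ]
top turq [349 173  12  11  92] [354.63043478 177.80434783] [ 0.53335778 -0.21786476]
top turq [325 235  12  11  92] [330.43478261 239.81521739] [ 0.38374476 -0.13733492]
top turq [383 253  15  10 106] [390.03773585 257.10377358] [ 0.32937753 -0.27534347]
side gauge (array([238.97368421, 278.86842105]), 114) [ 0.45709233 -0.27021684  0.063     ]
side turq [327  92   9  20  48] [331.45833333 100.77083333] [0.79005024 0.3560782 ]
side turq [205 230  10  19 116] [209.07758621 237.64655172] [ 0.38688121 -0.14560794]
side turq [265 254  10  19 121] [269.89256198 261.52066116] [ 0.53567461 -0.22605397]
side turq [182 279  11  20 136] [186.92647059 287.55147059] [ 0.33258815 -0.28310779]
bushing_mouth top [0.144 0.115 0.141 0.115] [ -89.  -179.6   90.8    2. ] [0.55402579 0.07126294]
bushing_mouth side [0.116 0.154 0.108 0.152] [   5.6  -91.  -175.    91.9] [0.55290112 0.07758239]
jig top [0.257 0.124 0.251 0.123] [-89.8 179.3  90.1   2.3] [0.54365124 0.0940256 ]
jig side [0.133 0.283 0.117 0.279] [   5.   -91.6 -176.    91.6] [0.55039134 0.07648185]
```

```bash
cat > plan.py <<'E'
import sys,numpy as np,json
from scipy.spatial.transform import Rotation as Ro
from workcell import bot
# plan.py x y z yawdeg nrows : rows to reach target from measured pose
def plan(tgt,yaw,n,nrot=None):
    o=bot.observe(); p=np.array(o["position"]); R=Ro.from_euler("xyz",o["tool_rot"])
    T=Ro.from_euler("xyz",[np.pi,0,np.radians(yaw)])
    rv=(R.inv()*T).as_rotvec(); rows=[]
    for i in range(n):
        dp=R.inv().apply((np.array(tgt)-p)/n)/.025
        rows.append([*np.round(dp,3),*np.round(rv/n/2/np.pi,4)]); R=R*Ro.from_rotvec(rv/n)
    print("from",np.round(p,4),"rot",np.round(np.degrees(o["tool_rot"]),2),"F",np.round(o["force"],1))
    print(json.dumps([[float(v) for v in r] for r in rows]).replace(" ",""))
a=[float(v) for v in sys.argv[1:]]
plan(a[:3],a[3],int(a[4]))
E
python3 plan.py 0.47 0.40 0.23 108 10; python3 plan.py 0.44 0.38 0.23 108 8
```

```text
from [0.2723 0.5625 0.2313] rot [-180.      0.    154.17] F [-0.3 -0.3 -1.1]
[[-0.995,-0.241,0.005,-0.0,0.0,0.0128],[-1.011,-0.16,0.005,-0.0,0.0,0.0128],[-1.021,-0.078,0.005,-0.0,0.0,0.0128],[-1.024,0.004,0.005,-0.0,0.0,0.0128],[-1.02,0.087,0.005,-0.0,0.0,0.0128],[-1.01,0.169,0.005,-0.0,0.0,0.0128],[-0.993,0.249,0.005,-0.0,0.0,0.0128],[-0.97,0.329,0.005,-0.0,0.0,0.0128],[-0.94,0.406,0.005,-0.0,0.0,0.0128],[-0.904,0.48,0.005,-0.0,0.0,0.0128]]
from [0.2723 0.5625 0.2313] rot [-180.      0.    154.17] F [-0.3 -0.3 -1.1]
[[-1.152,-0.456,0.006,-0.0,0.0,0.016],[-1.192,-0.338,0.006,-0.0,0.0,0.016],[-1.22,-0.216,0.006,-0.0,0.0,0.016],[-1.236,-0.093,0.006,-0.0,0.0,0.016],[-1.239,0.032,0.006,-0.0,0.0,0.016],[-1.229,0.157,0.006,-0.0,0.0,0.016],[-1.207,0.279,0.006,-0.0,0.0,0.016],[-1.173,0.399,0.006,-0.0,0.0,0.016]]
```

```bash
python3 -m handwheel '[[-1,-0.24,0,0,0,0.016],[-1,-0.14,0,0,0,0.016],[-1,-0.04,0,0,0,0.016],[-1,0.06,0,0,0,0.016],[-1,0.17,0,0,0,0.016],[-1,0.28,0,0,0,0.016],[-0.95,0.38,0,0,0,0.016],[-0.9,0.48,0,0,0,0.016]]' 0 40; python3 plan.py 0.50 0.2 0.23 108 8;python3 plan.py 0.50 0.2 0.23 92 8
```

```text
clock: 2.35
position: [0.4307, 0.4336, 0.2314]
tool_rot: [3.141, -0.0, 1.883]
force: [-0.5, -0.3, -0.6]
grip_width: 0.043
from [0.4307 0.4336 0.2314] rot [ 1.7999e+02 -1.0000e-02  1.0790e+02] F [-0.5 -0.3 -0.6]
[[-1.218,-0.03,0.007,0.0,-0.0,-0.0],[-1.218,-0.03,0.007,0.0,-0.0,-0.0],[-1.218,-0.03,0.007,0.0,-0.0,-0.0],[-1.218,-0.03,0.007,0.0,-0.0,-0.0],[-1.218,-0.031,0.007,0.0,-0.0,-0.0],[-1.218,-0.031,0.007,0.0,-0.0,-0.0],[-1.218,-0.031,0.007,0.0,-0.0,-0.0],[-1.218,-0.031,0.007,0.0,-0.0,-0.0]]
from [0.4307 0.4336 0.2314] rot [ 1.7999e+02 -1.0000e-02  1.0790e+02] F [-0.5 -0.3 -0.6]
[[-1.218,-0.03,0.007,0.0,-0.0,0.0055],[-1.218,0.013,0.007,0.0,-0.0,0.0055],[-1.217,0.055,0.007,0.0,-0.0,0.0055],[-1.215,0.097,0.007,0.0,-0.0,0.0055],[-1.211,0.139,0.007,0.0,-0.0,0.0055],[-1.205,0.181,0.007,0.0,-0.0,0.0055],[-1.198,0.223,0.007,0.0,-0.0,0.0055],[-1.189,0.264,0.007,0.0,-0.0,0.0055]]
```

```bash
python3 -m handwheel '[[-1,0,0,0,0,0],[-1,0,0,0,0,0],[-1,0,0,0,0,0],[-1,0,0,0,0,0],[-1,0,0,0,0,0],[-1,0,0,0,0,0],[-1,0,0,0,0,0],[-1,0,0,0,0,0]]'
python3 - <<'E'
from h import *
f=bot.grab_frame("wrist"); cv2.imwrite("pics/w1.png",f["pixels"])
o=bot.observe(); C=ray(f,(256,192))[0]; print(C-np.array(o["position"]),np.array(f["R"])[2])
print(proj(f,[[.55,.05,.052],[.439,-.214,.063]]))
E
```

```text
clock: 3.35
position: [0.4918, 0.2428, 0.2314]
tool_rot: [-3.141, -0.0, 1.889]
force: [0.5, 0.2, -0.6]
grip_width: 0.0426
[-0.02810585  0.08399382  0.14192189] [ 0.10214568 -0.31068073 -0.94500992]
[[250.20641034 319.01848845]
 [128.60443383 438.42139378]]
```

View pics/w1.png

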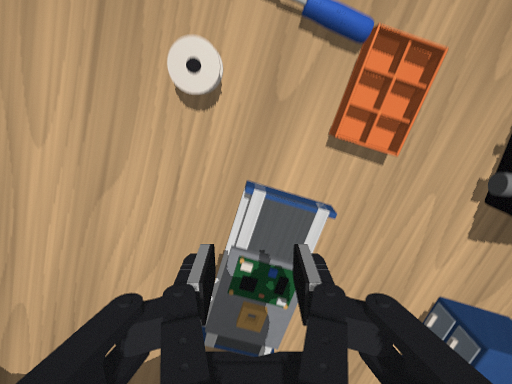

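```bash
python3 -m handwheel '[[-1,0,0,0,0,0],[-1,0,0,0,0,0],[-1,0,0,0,0,0],[-1,0,0,0,0,0],[-1,0,0,0,0,0],[-1,0,0,0,0,0],[-1,0,0,0,0,0]]'
python3 - <<'E'
from h import *
f=bot.grab_frame("wrist"); cv2.imwrite("pics/w2.png",f["pixels"])
np.savez("w2.npz",**{k:np.array(v) for k,v in f.items()})
print(proj(f,[[.55,.05,.052]]))
u=proj(f,[[.55,.05,.052]])[0].astype(int); print(u)
m=mask(f,"brass",(u[0]-40,u[1]-40,u[0]+40,u[1]+40)); print(m.sum())
c=cv2.convexHull(cv2.findNonZero(m.astype(np.uint8)));print(cv2.boundingRect(c),cv2.boxPoints(cv2.minAreaRect(c)))
cv2.imwrite("pics/w2z.png",cv2.resize(f["pixels"][u[1]-50:u[1]+50,u[0]-60:u[0]+60],None,fx=6,fy=6,interpolation=0))
E
```

```text
clock: 4.28
position: [0.5461, 0.0768, 0.2314]
tool_rot: [-3.142, -0.0, 1.889]
force: [0.2, 0.0, 0.5]
grip_width: 0.0424
[[250.05826502 196.79934261]]
[250 196]
886
(210, 156, 80, 80) [[194.22653 184.16687]
 [219.0548  139.83069]
 [312.8733  192.36905]
 [288.04504 236.70523]]
```

View pics/w2.png

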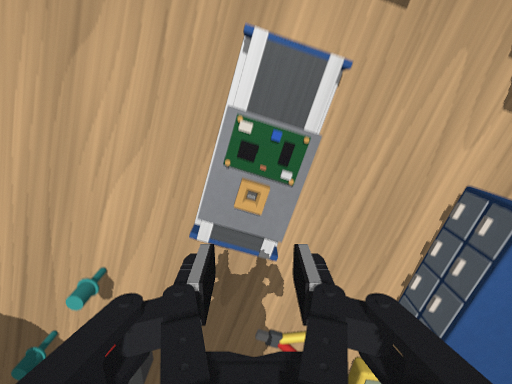

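View pics/w2z.png

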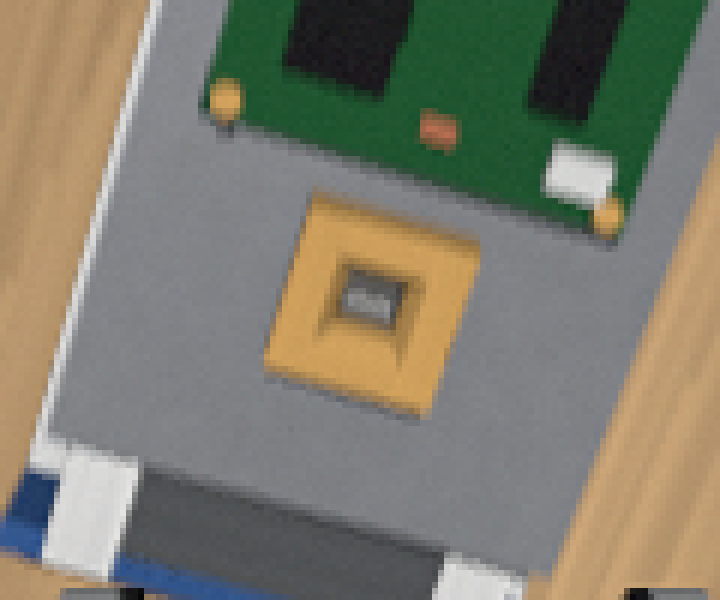

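```bash
cat > bush.py <<'E'
from h import *
def bush(f,guess=(.55,.05),rad=26,z=.052):
    u=proj(f,[[*guess,z]])[0].astype(int)
    m=mask(f,"brass",(u[0]-rad,u[1]-rad,u[0]+rad,u[1]+rad)).astype(np.uint8)
    N,l,s,c=cv2.connectedComponentsWithStats(m); i=1+np.argmax(s[1:,4]); m=(l==i).astype(np.uint8)
    h=cv2.convexHull(cv2.findNonZero(m)); 
    q=cv2.boxPoints(cv2.minAreaRect(h)); P=np.array([plane(f,p,z)[:2] for p in q]); e=np.diff(np.vstack([P,P[:1]]),axis=0)
    M=cv2.moments(h); hc=np.array([M["m10"],M["m01"]])/M["m00"]
    # fill hole and center
    return plane(f,hc,z)[:2],P,np.linalg.norm(e,axis=1),np.degrees(np.arctan2(e[:,1],e[:,0]))
if __name__=="__main__":
    d=dict(np.load("w2.npz",allow_pickle=True)); f={k:(v if v.ndim else v.item()) for k,v in d.items()}
    for r in bush(f): print(np.round(r,4).tolist())
    # jig end edges by hand: rails left edge
    for a,b in(((268,32),(214,240)),((345,67),(278,255)),((231,107),(318,132))):
        A,B=plane(f,a,.044),plane(f,b,.044); print(np.degrees(np.arctan2(*(B-A)[[1,0]])))
E
python3 bush.py
```

```text
[0.5513, 0.051]
[[0.5347, 0.0323], [0.5341, 0.0689], [0.5679, 0.0692], [0.5697, 0.0323]]
[0.0366, 0.0338, 0.037, 0.035]
[91.0121, 0.5233, -87.1718, 179.897]
-87.24659052847812
-87.69961762085511
2.7733010304660706
```

```bash
python3 plan.py 0.439 -0.19 0.2 108 12
```

```text
from [0.5469 0.0733 0.2315] rot [1.8000e+02 8.0000e-02 1.0805e+02] F [-0.1 -4.6 -0.6]
[[-0.723,-0.614,0.106,0.0,0.0,0.0],[-0.723,-0.614,0.106,0.0,0.0,0.0],[-0.723,-0.614,0.106,0.0,0.0,0.0],[-0.723,-0.614,0.106,0.0,0.0,0.0],[-0.723,-0.614,0.106,0.0,0.0,0.0],[-0.723,-0.614,0.106,0.0,0.0,0.0],[-0.723,-0.614,0.106,0.0,0.0,0.0],[-0.723,-0.613,0.105,0.0,0.0,0.0],[-0.723,-0.613,0.105,0.0,0.0,0.0],[-0.723,-0.613,0.105,0.0,0.0,0.0],[-0.723,-0.613,0.105,0.0,0.0,0.0],[-0.723,-0.613,0.105,0.0,0.0,0.0]]
```

```bash
python3 -m handwheel '[[-0.9,-0.75,0.1,0,0,0],[-1,-0.87,0.2,0,0,0],[-1,-0.87,0.2,0,0,0],[-1,-0.87,0.2,0,0,0],[-1,-0.87,0.2,0,0,0],[-1,-0.87,0.2,0,0,0],[-1,-0.87,0.2,0,0,0],[-1,-0.87,0.2,0,0,0]]'; python3 -m handwheel '[[-0.8,-0.52,0,0,0,0],[0,0,0,0,0,0],[0,0,0,0,0,0]]'
python3 - <<'E'
from h import *
f=bot.grab_frame("wrist"); cv2.imwrite("pics/w3.png",f["pixels"])
print(bot.observe()["position"],proj(f,[[.439,-.214,.063]]))
m=mask(f,"red",(150,80,350,384)); N,l,s,c=cv2.connectedComponentsWithStats(m.astype(np.uint8)); print(s,c)
from scipy.optimize import least_squares
i=1+np.argmax(s[1:,4]); print(least_squares(lambda p:hullcen(f,cyl(p,.048,.078,.011))[0]-c[i],[.439,-.214]).x,hullcen(f,cyl([.439,-.214],.048,.078,.011)))
E
```

```text
clock: 5.32
position: [0.4443, -0.1638, 0.1938]
tool_rot: [3.141, -0.0, 1.889]
force: [0.2, 0.2, 0.6]
grip_width: 0.0422
clock: 5.7
position: [0.439, -0.1855, 0.1939]
tool_rot: [3.141, -0.0, 1.888]
force: [0.2, 0.3, -0.3]
grip_width: 0.0432
[ 0.43923112 -0.1853479   0.19385556] [[245.16469129 213.06196385]]
[[     0      0    512    384 196064]
 [   234    199     22     30    544]] [[255.52875082 191.43817835]
 [245.13786765 213.78125   ]]
[ 0.43901059 -0.21389147] (array([245.09467295, 213.873525  ]), 602.8440624292707)
```

View pics/w3.png

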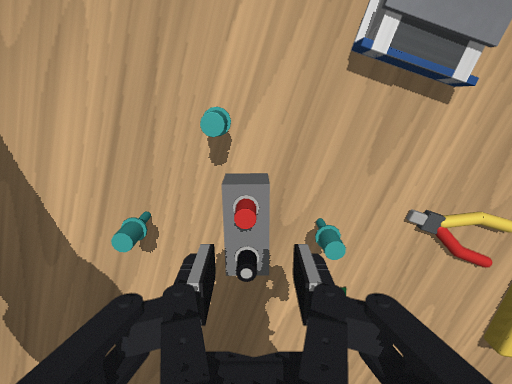

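```bash
python3 plan.py 0.439 -0.2139 0.11 108 4
```

```text
from [ 0.4392 -0.1853  0.1939] rot [ 1.7999e+02 -2.0000e-02  1.0819e+02] F [0.1 0.4 0.5]
[[-0.271,-0.092,0.838,0.0,-0.0,0.0001],[-0.271,-0.091,0.838,0.0,-0.0,0.0001],[-0.271,-0.091,0.839,0.0,-0.0,0.0001],[-0.271,-0.091,0.839,0.0,-0.0,0.0001]]
```

```bash
python3 -m handwheel '[[-0.3,-0.1,0.8,0,0,0],[-0.3,-0.1,0.8,0,0,0],[-0.3,-0.1,0.85,0,0,0],[-0.19,-0.07,0.9,0,0,0],[0,0,0,0,0,0],[0,0,0,0,0,0]]';python3 plan.py 0.439 -0.2139 0.052 108 4
python3 - <<'E'
from h import *
f=bot.grab_frame("wrist"); cv2.imwrite("pics/w4.png",f["pixels"])
E
```

```text
clock: 6.5
position: [0.4392, -0.2145, 0.1107]
tool_rot: [3.141, 0.0, 1.887]
force: [0.1, -0.5, 0.8]
grip_width: 0.0428
from [ 0.4392 -0.2145  0.1107] rot [1.7997e+02 1.0000e-02 1.0814e+02] F [ 0.1 -0.5  0.8]
[[0.006,-0.001,0.587,0.0,0.0,0.0001],[0.006,-0.001,0.587,0.0,0.0,0.0001],[0.006,-0.001,0.587,0.0,0.0,0.0001],[0.006,-0.0,0.587,0.0,0.0,0.0001]]
```

View pics/w4.png

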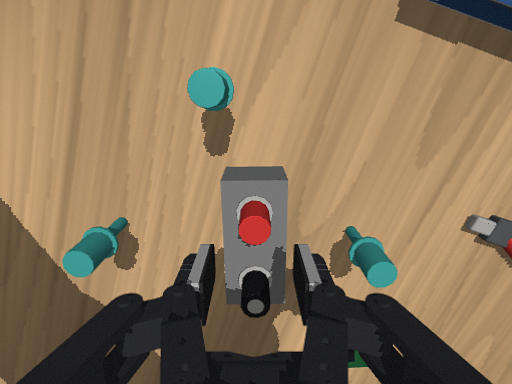

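```bash
python3 -m handwheel '[[0,0,0.7,0,0,0],[0,0,0.7,0,0,0],[0,0,0.6,0,0,0],[0,0,0.35,0,0,0],[0,0,0,0,0,0],[0,0,0,0,0,0]]'; python3 -m handwheel '[[0,0,0,0,0,0],[0,0,0,0,0,0],[0,0,0,0,0,0],[0,0,0,0,0,0],[0,0,0,0,0,0],[0,0,0,0,0,0]]' 1 40;  python3 - <<'E'
from h import *
f=bot.grab_frame("wrist"); cv2.imwrite("pics/w5.png",f["pixels"])
E
```

```text
clock: 7.3
position: [0.439, -0.2151, 0.0517]
tool_rot: [3.141, 0.0, 1.886]
force: [-0.7, -0.3, -0.3]
grip_width: 0.0427
clock: 8.05
position: [0.4391, -0.2151, 0.0518]
tool_rot: [3.141, 0.0, 1.887]
force: [-1.4, 0.9, 8.1]
grip_width: 0.0205
```

View pics/w5.png

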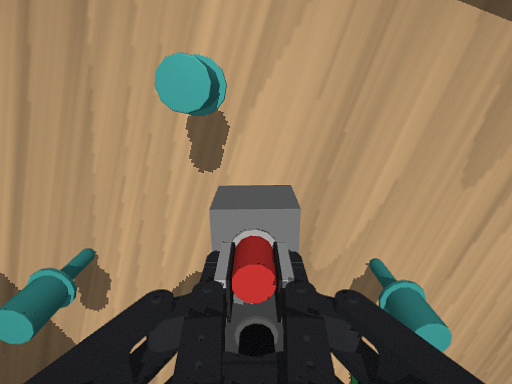

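```bash
python3 -m handwheel '[[0,0,-0.3,0,0,0],[0,0,-0.5,0,0,0],[0,0,-0.7,0,0,0],[0,0,-0.7,0,0,0],[0,0,-0.7,0,0,0],[0,0,-0.7,0,0,0],[0,0,-0.4,0,0,0],[0,0,0,0,0,0]]' 1 60
python3 - <<'E'
from h import *
for n in("wrist","side"):
    f=bot.grab_frame(n); cv2.imwrite(f"pics/w6{n}.png",f["pixels"] if n=="wrist" else cv2.resize(f["pixels"][180:310,170:310],None,fx=4,fy=4))
E
python3 plan.py 0.551 0.0505 0.152 92 12
```

```text
clock: 9.1
position: [0.4391, -0.215, 0.152]
tool_rot: [3.141, 0.001, 1.887]
force: [-0.1, 0.2, -1.0]
grip_width: 0.0202
from [ 0.4387 -0.2148  0.1511] rot [-1.7999e+02 -1.0000e-02  1.0809e+02] F [-0.2 -0.2 -1.2]
[[0.724,0.631,-0.003,-0.0,-0.0,0.0037],[0.739,0.613,-0.003,-0.0,-0.0,0.0037],[0.753,0.596,-0.003,-0.0,-0.0,0.0037],[0.767,0.578,-0.003,-0.0,-0.0,0.0037],[0.78,0.56,-0.003,-0.0,-0.0,0.0037],[0.793,0.542,-0.003,-0.0,-0.0,0.0037],[0.805,0.523,-0.003,-0.0,-0.0,0.0037],[0.818,0.504,-0.003,-0.0,-0.0,0.0037],[0.829,0.485,-0.003,-0.0,-0.0,0.0037],[0.84,0.465,-0.003,-0.0,-0.0,0.0037],[0.851,0.445,-0.003,-0.0,-0.0,0.0037],[0.861,0.425,-0.003,-0.0,-0.0,0.0037]]
```

View pics/w6wrist.png

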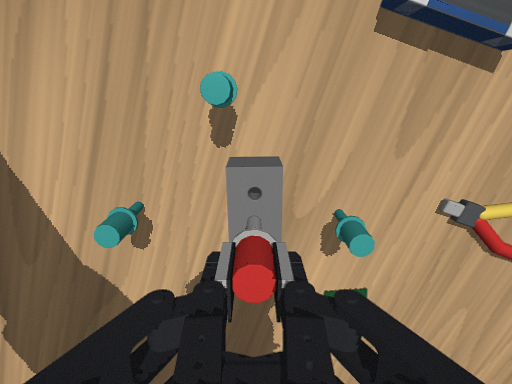

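View pics/w6side.png

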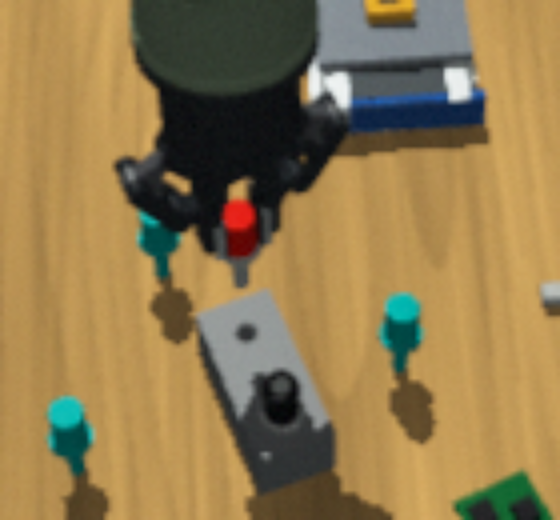

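```bash
python3 -m handwheel '[[0.5,0.42,0,0,0,0.0037],[0.85,0.7,0,0,0,0.0055],[0.9,0.7,0,0,0,0.0055],[0.9,0.66,0,0,0,0.0055],[0.95,0.64,0,0,0,0.0055],[0.95,0.6,0,0,0,0.0055],[0.95,0.57,0,0,0,0.0055],[0.95,0.54,0,0,0,0.0055]]'; python3 plan.py 0.551 0.0493 0.152 92 4
```

```text
clock: 10.2
position: [0.523, -0.0196, 0.1506]
tool_rot: [-3.14, 0.0, 1.62]
force: [0.6, 0.5, -1.8]
grip_width: 0.0199
from [ 0.523  -0.0196  0.1506] rot [-1.7993e+02  1.0000e-02  9.2830e+01] F [ 0.6  0.5 -1.8]
[[0.674,0.314,-0.015,-0.0,0.0,0.0006],[0.675,0.311,-0.015,-0.0,0.0,0.0006],[0.677,0.309,-0.015,-0.0,0.0,0.0006],[0.678,0.307,-0.014,-0.0,0.0,0.0006]]
```

```bash
python3 -m handwheel '[[0.7,0.31,0,0,0,0.001],[0.7,0.31,0,0,0,0.001],[0.7,0.31,0,0,0,0],[0.3,0.15,0,0,0,0],[0,0,0,0,0,0],[0,0,0,0,0,0]]'; python3 plan.py 0.551 0.0493 0.115 92 4;  python3 - <<'E'
from h import *
for n,b in(("wrist",(0,512,0,384)),("side",(220,320,120,220)),("top",(190,290,140,240))):
    f=bot.grab_frame(n); cv2.imwrite(f"pics/w7{n}.png",cv2.resize(f["pixels"][b[2]:b[3],b[0]:b[1]],None,fx=1 if n=="wrist" else 5,fy=1 if n=="wrist" else 5))
E
```

```text
clock: 10.95
position: [0.5472, 0.04, 0.1513]
tool_rot: [-3.141, 0.0, 1.608]
force: [0.1, 0.4, -0.2]
grip_width: 0.0198
from [0.5472 0.04   0.1513] rot [-1.7999e+02  2.0000e-02  9.2130e+01] F [ 0.1  0.4 -0.2]
[[0.092,0.041,0.363,-0.0,0.0,0.0001],[0.092,0.041,0.363,-0.0,0.0,0.0001],[0.092,0.041,0.363,-0.0,0.0,0.0001],[0.092,0.041,0.363,-0.0,0.0,0.0001]]
```

View pics/w7wrist.png

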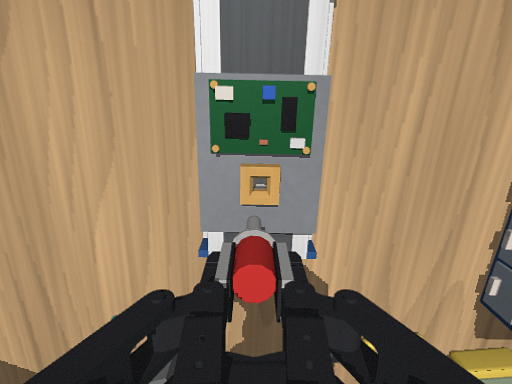

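View pics/w7side.png

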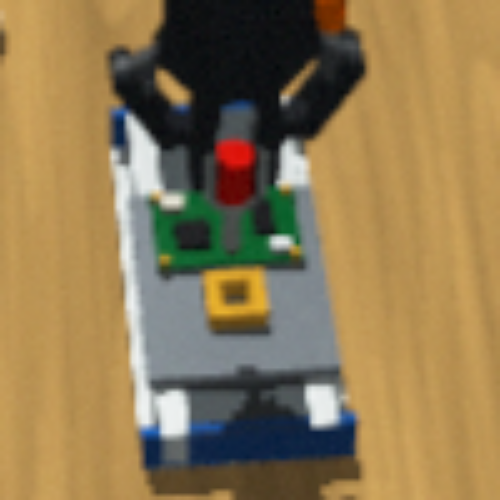

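View pics/w7top.png

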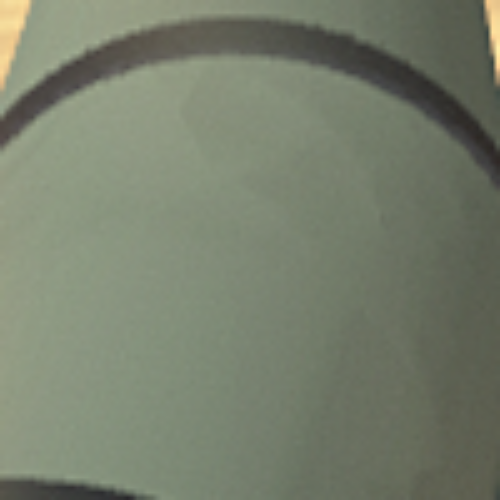

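Run:
```python
from bush import *
f=bot.grab_frame("wrist"); 
for r in bush(f,(.551,.0505)): print(np.round(r,4).tolist())
p=bot.observe()["position"]; print(p)
for dz in(.046,.049): print(proj(f,[[p[0],p[1]+.0011,p[2]-dz],[p[0],p[1],p[2]-dz]]))
cv2.imwrite("pics/w8.png",cv2.resize(f["pixels"][140:270,190:330],None,fx=5,fy=4.6,interpolation=0))
```

```text
[0.5513, 0.0529]
[[0.5341, 0.0697], [0.5676, 0.0709], [0.57, 0.0352], [0.5349, 0.0339]]
[0.0335, 0.0358, 0.0351, 0.0358]
[2.143, -86.1702, -177.852, 91.2691]
[0.54734176 0.0402247  0.15139921]
[[254.63618589 221.55609916]
 [254.57563167 222.99811879]]
[[254.62355945 219.82629254]
 [254.56385138 221.25161654]]
```

View pics/w8.png

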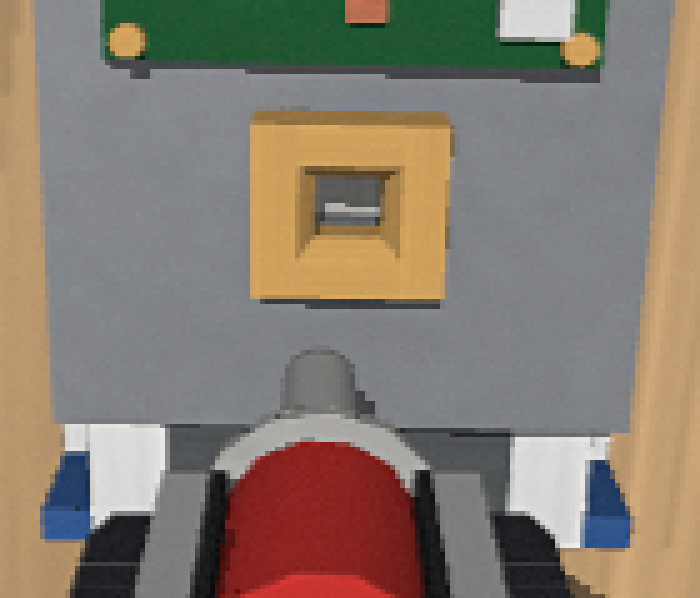

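Run:
```python
from h import *
f=bot.grab_frame("wrist"); print(plane(f,(259.4,186.2),.052))
for p in((250,125),(448,125),(250,300),(443,300)): print(plane(f,(190+p[0]/5,140+p[1]/4.6),.052))
p=bot.observe()["position"]
for dy in(0,.0011,.002):
  for dx in (0,.001):
    X=cyl([p[0]-dx,p[1]+dy],p[2]-.049,p[2]-.049,.0035); q=proj(f,X); print(dy,dx,q.min(0),q.max(0))
```

```text
[0.55126069 0.0509754  0.052     ]
[0.53423042 0.06706666 0.052     ]
[0.56749086 0.06831604 0.052     ]
[0.53499295 0.03287782 0.052     ]
[0.5688865  0.03415357 0.052     ]
0 0 [249.59186187 216.66949516] [259.45966665 225.72423311]
0 0.001 [248.18150736 216.62028379] [258.05046409 225.67608314]
0.0011 0 [249.64323779 215.2285247 ] [259.52799697 224.31436007]
0.0011 0.001 [248.23045909 215.17914328] [258.11637386 224.26604563]
0.002 0 [249.68540259 214.04583882] [259.58408129 223.15724886]
0.002 0.001 [248.27063362 213.9963176 ] [258.17047093 223.10879923]
```

```bash
python3 plan.py 0.5515 0.0503 0.106 92.1 4
```

```text
from [0.5473 0.0404 0.1514] rot [180.     0.    92.15] F [-0.3 -0.4 -0.9]
[[0.098,0.045,0.454,0.0,0.0,0.0],[0.098,0.045,0.454,0.0,0.0,0.0],[0.098,0.045,0.454,0.0,0.0,0.0],[0.098,0.045,0.454,0.0,0.0,0.0]]
```

```bash
python3 -m handwheel '[[0.13,0.06,0.3,0,0,0],[0.13,0.06,0.5,0,0,0],[0.13,0.06,0.5,0,0,0],[0,0,0.5,0,0,0],[0,0,0,0,0,0],[0,0,0,0,0,0]]'; python3 plan.py 0.5515 0.0503 0.09 92.1 4
python3 - <<'E'
from h import *
f=bot.grab_frame("wrist");g=bot.grab_frame("side")
cv2.imwrite("pics/w9.png",np.hstack([cv2.resize(f["pixels"][140:270,190:330],None,fx=3,fy=3),cv2.resize(g["pixels"][130:208,230:300],(350,390))]))
E
```

```text
clock: 11.95
position: [0.5516, 0.0504, 0.1064]
tool_rot: [3.142, 0.0, 1.609]
force: [0.6, -0.4, 0.6]
grip_width: 0.0201
from [0.5516 0.0504 0.1064] rot [1.800e+02 1.000e-02 9.216e+01] F [ 0.6 -0.4  0.6]
[[-0.001,-0.001,0.164,0.0,0.0,0.0],[-0.001,-0.001,0.164,0.0,0.0,0.0],[-0.001,-0.001,0.164,0.0,0.0,0.0],[-0.001,-0.001,0.164,0.0,0.0,0.0]]
```

View pics/w9.png

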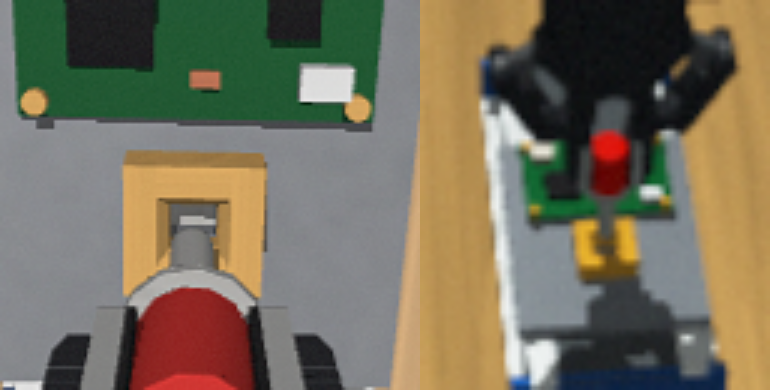

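```bash
python3 -m handwheel '[[0,0,0.15,0,0,0],[0,0,0.15,0,0,0],[0,0,0.15,0,0,0],[0,0,0.15,0,0,0],[0,0,0,0,0,0]]'; python3 -m handwheel '[[0,0,0.12,0,0,0],[0,0,0.12,0,0,0],[0,0,0,0,0,0],[0,0,0,0,0,0]]'
```

```text
clock: 12.68
position: [0.5513, 0.0506, 0.091]
tool_rot: [-3.141, 0.0, 1.609]
force: [0.0, -0.5, -1.0]
grip_width: 0.0201
clock: 13.18
position: [0.5515, 0.0506, 0.0853]
tool_rot: [3.142, 0.0, 1.609]
force: [-0.6, -0.1, -1.2]
grip_width: 0.0199
```

```bash
python3 -m handwheel '[[0,0,0.08,0,0,0],[0,0,0.08,0,0,0],[0,0,0.08,0,0,0],[0,0,0,0,0,0]]'; python3 -m handwheel '[[0,0,0.05,0,0,0],[0,0,0,0,0,0]]';  python3 -m handwheel '[[0,0,0.03,0,0,0],[0,0,0,0,0,0]]'
```

```text
clock: 13.68
position: [0.5514, 0.0506, 0.0791]
tool_rot: [-3.141, 0.0, 1.609]
force: [0.7, -0.7, -0.4]
grip_width: 0.0202
clock: 13.92
position: [0.5515, 0.0506, 0.078]
tool_rot: [-3.142, 0.0, 1.609]
force: [-0.8, -0.9, -1.4]
grip_width: 0.0201
clock: 14.18
position: [0.5515, 0.0506, 0.0773]
tool_rot: [-3.142, 0.0, 1.609]
force: [-0.4, -0.4, -0.8]
grip_width: 0.0201
```

Free of side loads; now feeling for the bar in sub-millimetre steps.

```bash
for i in 1 2; do :; done; python3 -m handwheel '[[0,0,0.03,0,0,0],[0,0,0,0,0,0]]'; python3 -m handwheel '[[0,0,0.03,0,0,0],[0,0,0,0,0,0]]'
```

```text
clock: 14.42
position: [0.5517, 0.0506, 0.0769]
tool_rot: [3.141, -0.0, 1.609]
force: [-1.5, 0.1, 5.3]
grip_width: 0.0202
clock: 14.68
position: [0.5519, 0.0506, 0.0766]
tool_rot: [3.141, -0.0, 1.609]
force: [-3.4, -0.0, 17.6]
grip_width: 0.0205
```

```bash
python3 -m handwheel '[[0,0,-0.025,0,0,0],[0,0,0,0,0,0]]'; python3 -m handwheel '[[0.08,0,0,0,0,0],[0.08,0,0,0,0,0],[0,0,0,0,0,0]]'
```

```text
clock: 14.92
position: [0.5517, 0.0506, 0.0768]
tool_rot: [3.141, -0.0, 1.609]
force: [-2.1, 0.5, 8.3]
grip_width: 0.0201
clock: 15.3
position: [0.5517, 0.0535, 0.0768]
tool_rot: [3.141, 0.001, 1.608]
force: [-1.5, -6.2, 6.6]
grip_width: 0.0202
```

```bash
python3 -m handwheel '[[0.08,0,0,0,0,0],[0,0,0,0,0,0]]'; python3 -m handwheel '[[0.08,0,0,0,0,0],[0,0,0,0,0,0]]'
```

```text
clock: 15.55
position: [0.5516, 0.0554, 0.0768]
tool_rot: [3.141, 0.001, 1.608]
force: [-1.5, -6.6, 7.9]
grip_width: 0.0203
clock: 15.8
position: [0.5516, 0.0574, 0.0768]
tool_rot: [3.141, 0.001, 1.608]
force: [-0.8, -7.2, 7.0]
grip_width: 0.02
```

```bash
python3 -m handwheel '[[0.08,0,0,0,0,0],[0,0,0,0,0,0]]'; python3 -m handwheel '[[0.08,0,0,0,0,0],[0,0,0,0,0,0]]'
```

```text
clock: 16.05
position: [0.5516, 0.0594, 0.0768]
tool_rot: [3.141, 0.001, 1.608]
force: [-0.3, -6.3, 6.9]
grip_width: 0.0198
clock: 16.3
position: [0.5515, 0.0614, 0.0768]
tool_rot: [3.141, 0.001, 1.608]
force: [-0.6, -7.2, 6.8]
grip_width: 0.0203
```

```bash
python3 -m handwheel '[[0.08,0,0,0,0,0],[0,0,0,0,0,0]]'; python3 -m handwheel '[[0.08,0,0,0,0,0],[0,0,0,0,0,0]]'
```

```text
clock: 16.55
position: [0.5514, 0.0634, 0.0768]
tool_rot: [3.141, 0.001, 1.608]
force: [-0.9, -7.0, 7.2]
grip_width: 0.02
clock: 16.8
position: [0.5514, 0.0654, 0.0768]
tool_rot: [3.14, 0.001, 1.608]
force: [-0.4, -6.5, 8.2]
grip_width: 0.0201
```

```bash
python3 -m handwheel '[[0.08,0,0,0,0,0],[0,0,0,0,0,0]]'; python3 -m handwheel '[[0.08,0,0,0,0,0],[0,0,0,0,0,0]]'
```

```text
clock: 17.05
position: [0.5513, 0.0675, 0.0768]
tool_rot: [3.141, 0.001, 1.608]
force: [0.4, -6.5, 6.9]
grip_width: 0.0204
clock: 17.3
position: [0.5513, 0.0695, 0.0768]
tool_rot: [3.14, 0.001, 1.608]
force: [-0.2, -6.0, 6.9]
grip_width: 0.0202
```

```bash
python3 -m handwheel '[[0.08,0,0,0,0,0],[0,0,0,0,0,0]]'; python3 -m handwheel '[[0.08,0,0,0,0,0],[0,0,0,0,0,0]]'
```

```text
clock: 17.55
position: [0.5512, 0.0715, 0.0768]
tool_rot: [3.14, 0.001, 1.608]
force: [0.4, -5.8, 6.8]
grip_width: 0.0202
clock: 17.8
position: [0.5512, 0.0735, 0.0768]
tool_rot: [3.14, 0.001, 1.608]
force: [0.7, -7.1, 7.3]
grip_width: 0.0204
```

```bash
python3 -m handwheel '[[0.08,0,0,0,0,0],[0,0,0,0,0,0]]'; python3 -m handwheel '[[0.08,0,0,0,0,0],[0,0,0,0,0,0]]'
```

```text
clock: 18.05
position: [0.5512, 0.0755, 0.0768]
tool_rot: [3.14, 0.001, 1.608]
force: [-0.2, -6.8, 6.1]
grip_width: 0.02
clock: 18.3
position: [0.5511, 0.0775, 0.0768]
tool_rot: [3.14, 0.001, 1.608]
force: [0.4, -6.4, 6.4]
grip_width: 0.0202
```

```bash
python3 -m handwheel '[[0.08,0,0,0,0,0],[0,0,0,0,0,0]]'; python3 -m handwheel '[[0.08,0,0,0,0,0],[0,0,0,0,0,0]]'
```

```text
clock: 18.55
position: [0.551, 0.0795, 0.0768]
tool_rot: [3.14, 0.001, 1.608]
force: [1.3, -5.7, 6.7]
grip_width: 0.0204
clock: 18.8
position: [0.551, 0.0816, 0.0768]
tool_rot: [3.14, 0.001, 1.608]
force: [2.0, -6.4, 6.6]
grip_width: 0.0204
```

```bash
python3 -m handwheel '[[0.08,0.01,0,0,0,0],[0,0,0,0,0,0]]'; python3 -m handwheel '[[0.08,0,0,0,0,0],[0,0,0,0,0,0]]'
```

```text
clock: 19.05
position: [0.551, 0.0834, 0.0768]
tool_rot: [3.14, 0.001, 1.608]
force: [-0.4, -6.8, 7.7]
grip_width: 0.0203
clock: 19.3
position: [0.551, 0.0855, 0.0768]
tool_rot: [3.14, 0.001, 1.608]
force: [0.2, -6.5, 6.3]
grip_width: 0.0199
```

```bash
python3 -m handwheel '[[0.08,0,0,0,0,0],[0,0,0,0,0,0]]'; python3 -m handwheel '[[0.08,0,0,0,0,0],[0,0,0,0,0,0]]'
```

```text
clock: 19.55
position: [0.5509, 0.0875, 0.0768]
tool_rot: [3.14, 0.001, 1.608]
force: [1.0, -6.9, 6.6]
grip_width: 0.0203
clock: 19.8
position: [0.5509, 0.0895, 0.0768]
tool_rot: [3.14, 0.001, 1.608]
force: [1.8, -5.6, 6.4]
grip_width: 0.0207
```

```bash
python3 -m handwheel '[[0.08,0.01,0,0,0,0],[0,0,0,0,0,0]]'; python3 -m handwheel '[[0.08,0,0,0,0,0],[0,0,0,0,0,0]]'
```

```text
clock: 20.05
position: [0.5509, 0.0917, 0.0767]
tool_rot: [3.141, 0.001, 1.608]
force: [1.0, -5.0, 5.9]
grip_width: 0.0199
clock: 20.3
position: [0.5507, 0.0943, 0.0766]
tool_rot: [3.141, 0.0, 1.609]
force: [1.2, -3.7, 2.5]
grip_width: 0.0202
```

```bash
python3 -m handwheel '[[0.04,0,0,0,0,0],[0,0,0,0,0,0]]'; python3 -m handwheel '[[0,0,0.02,0,0,0],[0,0,0,0,0,0]]'
```

```text
clock: 20.55
position: [0.5502, 0.0958, 0.0763]
tool_rot: [-3.141, -0.0, 1.609]
force: [1.0, -3.2, 0.2]
grip_width: 0.0202
clock: 20.8
position: [0.5502, 0.0957, 0.0758]
tool_rot: [-3.141, -0.0, 1.609]
force: [0.3, -1.0, -0.0]
grip_width: 0.02
```

```bash
python3 -m handwheel '[[0,0,0.04,0,0,0],[0,0,0,0,0,0]]'; python3 -m handwheel '[[0,0,0.04,0,0,0],[0,0,0,0,0,0]]'
```

```text
clock: 21.05
position: [0.5502, 0.0956, 0.0748]
tool_rot: [-3.141, 0.0, 1.609]
force: [-0.2, -1.2, -1.8]
grip_width: 0.0201
clock: 21.3
position: [0.5502, 0.0957, 0.0738]
tool_rot: [-3.141, 0.0, 1.609]
force: [-0.0, -0.5, -2.2]
grip_width: 0.02
```

```bash
python3 -m handwheel '[[0,0,0.04,0,0,0],[0,0,0,0,0,0]]'; python3 -m handwheel '[[0,0,0.04,0,0,0],[0,0,0,0,0,0]]'
```

```text
clock: 21.55
position: [0.5503, 0.0957, 0.0729]
tool_rot: [3.142, -0.0, 1.609]
force: [-0.4, -0.0, 0.3]
grip_width: 0.0202
clock: 21.8
position: [0.5504, 0.0957, 0.072]
tool_rot: [3.141, -0.0, 1.609]
force: [-0.6, -0.8, 3.9]
grip_width: 0.0201
```

```bash
python3 -m handwheel '[[0,0,0.04,0,0,0],[0,0,0,0,0,0]]'; python3 -m handwheel '[[0,0,0.04,0,0,0],[0,0,0,0,0,0]]'
```

```text
clock: 22.05
position: [0.5504, 0.0957, 0.071]
tool_rot: [3.141, -0.0, 1.609]
force: [0.2, -1.5, 4.1]
grip_width: 0.0204
clock: 22.3
position: [0.5504, 0.0957, 0.07]
tool_rot: [3.141, -0.0, 1.609]
force: [-1.0, -0.6, 5.0]
grip_width: 0.0202
```

```bash
python3 -m handwheel '[[0,0,0.05,0,0,0],[0,0,0.05,0,0,0],[0,0,0.05,0,0,0],[0,0,0,0,0,0]]'; python3 -m handwheel '[[0,0,0.05,0,0,0],[0,0,0.05,0,0,0],[0,0,0,0,0,0]]'
```

```text
clock: 22.8
position: [0.5504, 0.0957, 0.0662]
tool_rot: [3.141, -0.0, 1.609]
force: [0.1, -1.1, 3.1]
grip_width: 0.0199
clock: 23.18
position: [0.5504, 0.0957, 0.0637]
tool_rot: [3.141, -0.0, 1.609]
force: [0.2, -0.1, 4.0]
grip_width: 0.0204
```

```bash
python3 -m handwheel '[[0,0,0.05,0,0,0],[0,0,0.05,0,0,0],[0,0,0,0,0,0]]'; python3 -m handwheel '[[0,0,0.03,0,0,0],[0,0,0,0,0,0]]'
```

```text
clock: 23.55
position: [0.5504, 0.0957, 0.0612]
tool_rot: [3.141, -0.0, 1.609]
force: [-0.5, -0.7, 3.6]
grip_width: 0.0202
clock: 23.8
position: [0.5504, 0.0957, 0.0605]
tool_rot: [3.141, -0.0, 1.609]
force: [-1.2, 0.3, 5.0]
grip_width: 0.0201
```

```bash
python3 -m handwheel '[[0,0,0.03,0,0,0],[0,0,0,0,0,0]]'; python3 -m handwheel '[[0,0,0.02,0,0,0],[0,0,0,0,0,0]]'
```

```text
clock: 24.05
position: [0.5504, 0.0957, 0.0598]
tool_rot: [3.141, -0.0, 1.609]
force: [-1.0, -0.7, 4.9]
grip_width: 0.02
clock: 24.3
position: [0.5504, 0.0957, 0.0593]
tool_rot: [3.141, -0.0, 1.609]
force: [-0.5, 0.3, 6.0]
grip_width: 0.0202
```

```bash
python3 -m handwheel '[[0,0,0.02,0,0,0],[0,0,0,0,0,0]]'
```

```text
clock: 24.55
position: [0.5504, 0.0957, 0.0589]
tool_rot: [3.141, -0.0, 1.609]
force: [-1.4, -0.0, 9.6]
grip_width: 0.0201
```

```bash
python3 -m handwheel '[[0,0,0.015,0,0,0],[0,0,0,0,0,0]]'
python3 - <<'E'
from h import *
f=bot.grab_frame("wrist");g=bot.grab_frame("side")
cv2.imwrite("pics/w10.png",np.hstack([cv2.resize(f["pixels"][140:320,160:350],(418,396)),cv2.resize(g["pixels"][110:210,220:310],(356,396))]))
E
```

```text
clock: 24.8
position: [0.5505, 0.0957, 0.0589]
tool_rot: [3.141, -0.0, 1.609]
force: [-3.2, -0.2, 15.7]
grip_width: 0.0203
```

View pics/w10.png

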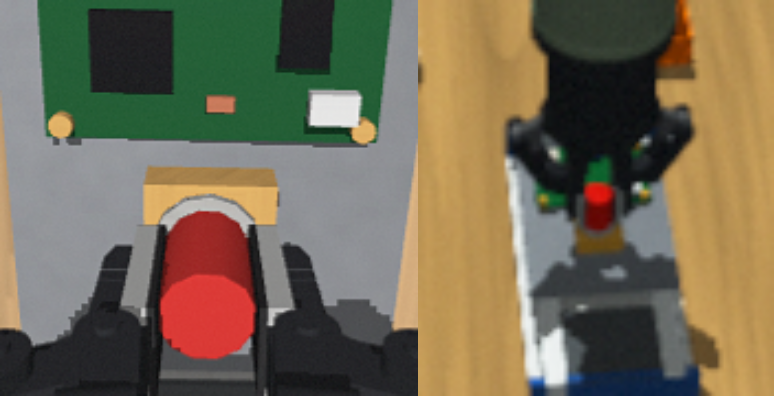

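```bash
python3 -m handwheel '[[0,0,-0.02,0,0,0],[0,0,0,0,0,0]]'; python3 -m handwheel '[[0,0,0,0,0,0],[0,0,0,0,0,0],[0,0,0,0,0,0],[0,0,0,0,0,0],[0,0,0,0,0,0]]' 0.1;  python3 - <<'E'
from h import *
f=bot.grab_frame("wrist");g=bot.grab_frame("side")
cv2.imwrite("pics/w11.png",np.hstack([cv2.resize(f["pixels"][140:320,160:350],(418,396)),cv2.resize(g["pixels"][110:210,220:310],(356,396))]))
E
```

```text
clock: 25.15
position: [0.5504, 0.0957, 0.0589]
tool_rot: [3.141, -0.0, 1.609]
force: [-1.6, 0.2, 7.8]
grip_width: 0.0202
clock: 25.78
position: [0.5503, 0.0956, 0.0588]
tool_rot: [-3.142, 0.0, 1.609]
force: [0.2, -0.1, 0.1]
grip_width: 0.0386
```

View pics/w11.png

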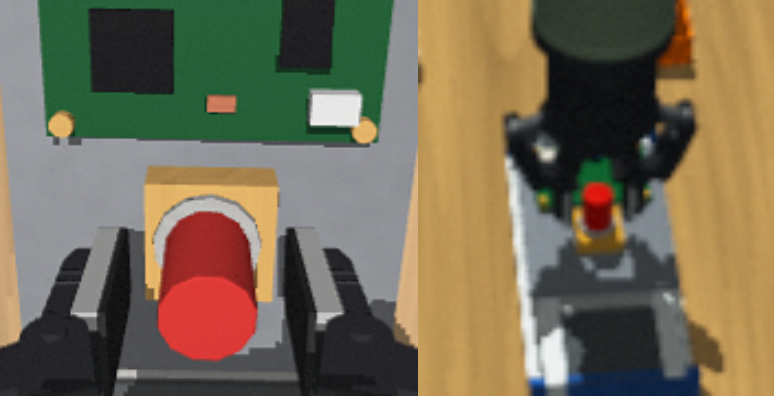

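The pin is released, with its flange on the brass and the knob clear of both pads. Now I'll raise the gripper straight up.

```bash
python3 -m handwheel '[[0,0,-0.3,0,0,0],[0,0,-0.5,0,0,0],[0,0,-0.7,0,0,0],[0,0,-0.8,0,0,0],[0,0,-0.8,0,0,0],[0,0,-0.8,0,0,0],[0,0,-0.5,0,0,0],[0,0,0,0,0,0]]'
python3 - <<'E'
from bush import *
from scipy.optimize import least_squares
fs={n:bot.grab_frame(n) for n in("wrist","side")}
cv2.imwrite("pics/w12.png",fs["wrist"]["pixels"]);cv2.imwrite("pics/w12s.png",cv2.resize(fs["side"]["pixels"][110:310,170:370],None,fx=2.8,fy=2.8))
for n,f in fs.items():
    g=[.55,.096]; u=proj(f,[[*g,.07]])[0].astype(int); r=40 if n=="wrist" else 14
    m=mask(f,"red",(u[0]-r,u[1]-r,u[0]+r,u[1]+r)).astype(np.uint8); N,l,s,c=cv2.connectedComponentsWithStats(m); i=1+np.argmax(s[1:,4])
    for z in(.010,.013,.028): print(n,z,least_squares(lambda p:hullcen(f,cyl(p,z+.045,z+.075,.011))[0]-c[i],g).x, s[i].tolist())
    if n=="wrist":
        for z in(.010,.013,.028):
            q=proj(f,cyl([.5502,.0962],z+.045,z+.075,.011)); print(z,q.min(0),q.max(0))
E
```

```text
clock: 26.88
position: [0.5507, 0.0958, 0.1699]
tool_rot: [3.14, -0.001, 1.609]
force: [0.4, 0.7, 0.4]
grip_width: 0.0384
wrist 0.01 [0.54973872 0.0964139 ] [241, 181, 25, 34, 697]
wrist 0.013 [0.54969998 0.09747929] [241, 181, 25, 34, 697]
wrist 0.028 [0.54950616 0.10281096] [241, 181, 25, 34, 697]
0.01 [240.28476788 180.37170189] [266.96797066 215.55468791]
0.013 [240.13129249 181.28927524] [267.13088895 216.96329993]
0.028 [239.30572201 186.18945344] [268.00716679 224.5311641 ]
side 0.01 [0.55100015 0.09619091] [262, 156, 7, 12, 73]
side 0.013 [0.55070942 0.09348919] [262, 156, 7, 12, 73]
side 0.028 [0.5492556  0.07998059] [262, 156, 7, 12, 73]
```

View pics/w12.png

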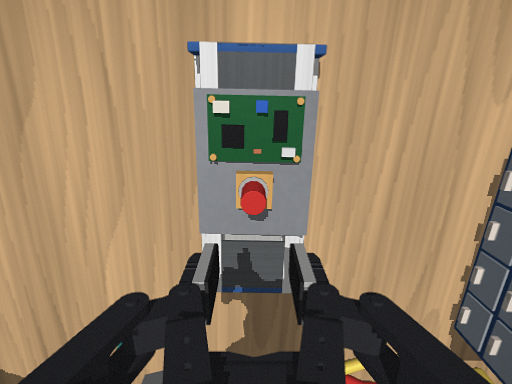

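View pics/w12s.png

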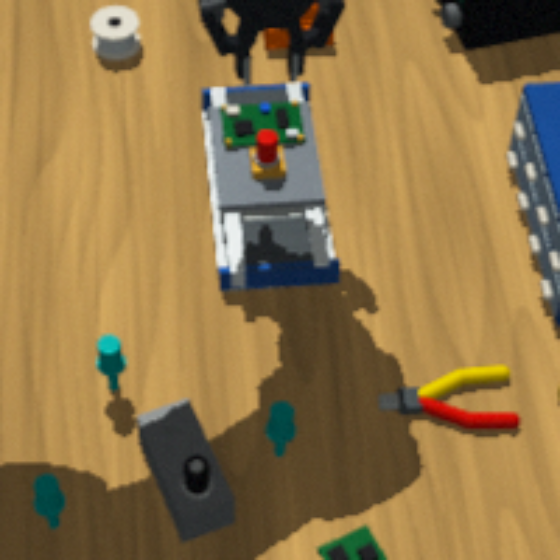

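```bash
python3 -c "
from workcell import bot
print(bot.observe()['qd'].round(3) if hasattr(bot.observe()['qd'],'round') else '')
print(bot.job_done())"
```

```text
[ 0.004  0.011 -0.002  0.003  0.001 -0.     0.001]
the job is handed in; nothing more can be done
None
```

The red pin is locked into the jig and released, and I handed the job in at about 27 s of the 72 s allowed. `job_done` gives no verdict, so success rests on my own checks below.

- **Finding the hole:** I took the pin from the rack and stood it in the bushing. I slid it with the carrier about 45 mm along +y, pressing with about 7 N. There the vertical force fell away and the tip dropped in.
- **Pressing home:** The follower pushed back with about 4–5 N. At the stop the tool sat 18 mm below the height where the tip had rested on the bar, which is exactly the stated fully-home depth. The last seating push read 15.7 N. The largest vertical reading was 17.6 N, when first touching the bar.
- **Last checks:** After release the wrist and side cameras placed the pin within about 1.3 mm of each other when I assumed fully-home height; at other heights they disagreed. The images show the pin upright with its flange on the brass.
- **Surroundings:** In the last pictures the gauge stands upright in the rack and the cutters look where they were. The gripper is well above the pin and touches nothing. I judged the surroundings by eye only. The parts tray was mostly hidden in the last views, and I did not look at the screwdriver again.

No check failed. The only disagreement was about 1 mm between camera and arm estimates of the pin's position, which is within the stated calibration error.

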